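# Load a coffee capsule, lock the lever and set the dial

## Task

Get the coffee machine ready for a red coffee: put the red capsule upright into the open chamber on top of the brew head, swing the lever forward and fully down past its centre so that the press arm is locked on the capsule, and turn the dial so that its white pointer stands on the red mark of the scale. Leave the cup under the spout, the blue and green capsules, the mug and the teaspoon where they are.

Things in the scene. Friction and masses are not known exactly. Their poses are not given: they have to be found in the camera images.
- coffee_machine: Pale grey capsule coffee machine, fixed; origin under its middle on the worktop, -x is its front (to the robot), +y its left. Brew head: top face at z = 165 mm, x = -78 to 12, y = -50 to 50 mm. Control shoulder at its right (y = -149 to -57, x = -70 to 120 mm): top face at z = 150 mm. Behind the head: column (to x = 117 mm) 165 mm high, then the tank (to x = 175 mm) 195 mm high.
- chamber (a point): Centre of the floor of the round capsule chamber in the brew head, 30 mm below the head's top face: a blind hole of 44 mm diameter, its mouth chamfered by 4 mm. A seated capsule stands 10 mm proud of the face. Axes as the machine's.
- lever (a joint): Steel fork lever over the brew head, hinged about the machine's y axis at machine x = 8 mm, z = 181 mm. 0: raised, leaning 15 degrees back. Grows as it swings forward and down; dead centre at 1.71 rad, stop (level, fully down, locked) at 1.79 rad. It stays where it is left (2 N at the bar move it; more at the end, when the arm bears on the capsule).
- lever_bar (a point): Middle of the lever's cross bar: a dark round bar, 14 mm diameter, 60 mm clear between the fork's sides, along the machine's y, 100 mm from the lever's hinge.
- press_arm: Steel press arm inside the lever fork, driven by the lever through a toggle link (no need to touch it). Origin: its hinge, at machine x = 20 mm, z = 186 mm; it reaches 81 mm from it. Lever raised: it leans back 18 degrees past upright, clear of the chamber; lever down: it lies level and its round pad bears on the capsule's lid.
- dial (a joint): Angle of the dial about its upright axis, rad, clockwise seen from above; 0 = least coffee, 4.2 = most (stops). It stays where it is left. The white pointer is on the green mark at 1.55, on the red mark at 2.45, on the blue mark at 3.35; the scale's middle (2.10) points away from the robot along the machine's +x.
- dial_top (a point): Centre of the top face of the dial knob: dark, ribbed, round, 40 mm diameter over the upper 20 mm, 27 mm high over the shoulder's face; a wider skirt (51 mm) at its foot, 7 mm high.
- red_mark (a point): Middle of the red mark of the scale (6 mm wide, 34 mm from the dial's axis), between the green and the blue one.
- red_capsule: Red coffee capsule, loose, 30 g: a plain cup with a closed lid, 40 mm high; the upper 22 mm are a cylinder of 40 mm diameter (with a thin lip), the lower 18 mm taper to 32 mm. Origin: centre of its underside, z up. Stands upright on the tray at the start.
- blue_capsule: Blue coffee capsule, loose, 30 g: a plain cup with a closed lid, 40 mm high; the upper 22 mm are a cylinder of 40 mm diameter (with a thin lip), the lower 18 mm taper to 32 mm. Origin: centre of its underside, z up. Stands upright on the tray at the start.
- green_capsule: Green coffee capsule, loose, 30 g: a plain cup with a closed lid, 40 mm high; the upper 22 mm are a cylinder of 40 mm diameter (with a thin lip), the lower 18 mm taper to 32 mm. Origin: centre of its underside, z up. Stands upright on the tray at the start.
- tray: Small wooden tray, 105 x 149 x 10 mm, fixed; origin under its middle. The three capsules stand on it in a row along its y axis, 50 mm apart, in any order.
- cup: Small white espresso cup with a handle, 65 x 93 x 49 mm, loose, standing on the machine's drip grid under the spout; origin at its underside.
- mug: Green and white mug, 90 x 122 x 107 mm, loose, behind the tray; origin at its underside.
- teaspoon: Teaspoon with a red handle, 130 x 27 x 12 mm, loose, lying on the worktop behind the tray; origin at its underside.

How it is judged:
At the end, for the whole second after the job is handed in: The red capsule sits upright (within 0.12 rad) on the chamber's floor (within 4 mm, and 5 mm sideways), the lever is past its dead centre (over 1.735 rad) with the press arm bearing on the capsule (over 1 N), and the dial stands on the red mark (2.45 within 0.10 rad) (horizontal distance between red_capsule and chamber below 0.005 m and z of red_capsule in the frame of chamber below 0.004 m and angle between red_capsule's own z axis and vertical below 0.12 rad and value of joint lever above 1.735 rad and contact force between press_arm and red_capsule above 1 N and value of joint dial between 2.35 and 2.55 rad and linear speed of red_capsule below 0.02 m/s); the robot touches nothing.
It fails at once if the cup under the spout is moved by more than 15 mm (distance of cup from where it was at the start of the episode above 0.015 m).
It fails at once if the blue capsule is moved by more than 15 mm (distance of blue_capsule from where it was at the start of the episode above 0.015 m).
It fails at once if the green capsule is moved by more than 15 mm (distance of green_capsule from where it was at the start of the episode above 0.015 m).
It fails at once if the mug is moved by more than 20 mm (distance of mug from where it was at the start of the episode above 0.02 m).
It fails at once if the teaspoon is moved by more than 20 mm (distance of teaspoon from where it was at the start of the episode above 0.02 m).
It also fails if it takes over 69 s, if anything falls off the work surface, if the arm or the gripper's body presses on something with over 40 N, if the wrist force passes 120 N, or if a joint passes its speed limit or range.

## Robot

A 7-joint arm with a two-finger parallel gripper is mounted at the origin on a cart in front of the work surface, level with it; the furniture and walls round the work are solid. World frame = base frame: x ahead of the robot, y to its left, z up, the work surface at z = 0. Lengths are in m, angles in rad, forces in N, time in s.
With the tool pointing down it reaches from about 0.4 to 0.85 m from the base axis. Payload 4.4 kg.
Tool frame: the origin (TCP) lies midway between the tips of the shut fingers; the grasp point (between the pads) lies 19 mm behind it; z points along the fingers, y is the line along which they close (so a half turn about z gives the same grasp; the last joint's range is limited). The gripper opens to 94 mm and grips with 3 to 60 N. Pads are 16 mm wide; open, the fingers measure 119 mm over their backs; the gripper's body (75 mm by 177 mm) begins 78 mm behind the grasp point.
Start: joints at [1.239, 0.628, 0.038, 1.517, -0.027, 0.996, -0.02], TCP at [0.171, -0.627, 0.205] pointing down, gripper open.
Joint ranges: [-3.06, 3.06], [-0.37, 2.12], [-1.25, 1.32], [0.18, 2.47], [-1.1, 4.24], [0.23, 1.98], [-2.94, 2.94]. Speed limits (rad/s): [2.57, 2.57, 3.14, 3.14, 3.14, 3.14, 3.14].

## Interface

Orientations are given as a rotation vector (axis times angle).
In Python, from bench import env gives the robot as it stands.
- The arm moves only by the shell command python3 -m inch 'ROWS' [FORCE]. ROWS is a JSON object of lists of equal length, an entry for each row: "angular": the turn, a rotation vector about the tool's x, y, z as a fraction of full scale, a list of three; "xyz": the shift along the tool's x, y, z as a fraction of full scale, a list of three; "grip": the opening, from 0 (shut) to 1 (fully open). A call has 1 to 20 rows; each row is the pose to reach, as a shift and turn from the pose commanded when the call began, along the tool's axes at that moment; what a row does not reach only later rows make up. Full scale, the value 1, is 1 m for a shift and 30 degrees for a turn. A row lasts 1/10 s, in which the tool goes at most 50 mm and 8.59 degrees, less where a joint would pass 70% of its speed; a pose out of reach is approached as far as the arm can. A call with a number of a shift or a turn outside -1 to 1 is refused whole. A call with a gripper value outside its range is refused whole. The fingers move at their own pace and stop on an object; FORCE is the grip in N (left out, the last holds). Time passes only in rows, so rows that repeat a pose let the fingers close. It gives the time, the measured TCP pose, the force, the opening and the grip force at its end, in the units of the state.
- env.sense(): the state, without advancing time (a new reading comes with each control period).
- env.camera(name): name is "side" or "top"; returns the picture (480x640x3 uint8, blue, green, red); there is no depth.
- env.get_calibration(name): a dict with "fx", "fy", "cx", "cy" (pixels), "world_from_camera" (4x4, takes a point from camera to world coordinates). Camera axes: x right, y down, z forward; pixel columns grow to the right and rows downward; lengths in m; the calibration is good to about 2 mm. A picture is of the moment at which its call begins. get_calibration takes no time and is no camera call.
- env.finish_job(): hands the job in; it is judged then, once.
Trained networks look in the newest picture that a camera, given by its name, has taken for a name from the list of things; names that differ only in an ending like _2 or _b are one class to them, and where a whole thing is asked for, a point or a joint stands for the part that bears it (a point fixed in the world has none). Each returns a list of dicts, best first, with "score" (0 to 1); they miss things now and then, are a little off and sometimes report something else, mostly with a low value. They report only what shows in the picture. A call takes as long as a camera call.
- env.spot_in(query, camera): "centre" ([x, y, z] in m, in the coordinates of the camera as it stood for that picture, good to about 4 mm: the middle of the surface that is visible of it).
- env.regions_of(query, camera): "mask" (480x640 bool, what is visible of it).
The state is a dict: "time_s": time; "q": joint angles; "qvel": joint speeds; "joint_efforts": joint torques, N m; "tool_pos": TCP position; "orientation": TCP orientation; "ft_force": force on the tool from outside, world axes, zero at the start; "moment": the same for the moment, N m; "finger_gap": finger opening in m; "gripper_force": force on a finger pad.
Only numpy, scipy, OpenCV 4.12 (cv2) and the standard library are available. Lean on these libraries where they do the work, as an engineer would, in place of code of your own. Each camera call takes 0.05 s, during which the arm holds its last target. There are 200 camera calls.

## Working session

There is one attempt and no reset: what is moved stays moved. The work goes in short steps, Python scripts to look and compute and a shell command to move; the robot and the scene stay as the last step left them, time stands still between calls to the robot, and variables do not carry over. Pictures are saved under pics/ and viewed, at most 10 in all, crops included, and the job is handed in when it is done.

```bash
mkdir -p pics; ls
cat > h.py <<'E'
from bench import env
import numpy as np, cv2
from scipy.spatial.transform import Rotation as R
def T(c): return np.array(env.get_calibration(c)["world_from_camera"])
def w(c,p): return (T(c)@np.r_[p,1])[:3]
def ray(c,u,v,z):
    k=env.get_calibration(c);M=T(c)
    d=M[:3,:3]@np.array([(u-k["cx"])/k["fx"],(v-k["cy"])/k["fy"],1]);o=M[:3,3]
    return o+d*(z-o[2])/d[2]
def pix(c,p):
    k=env.get_calibration(c);q=np.linalg.inv(T(c))@np.r_[p,1]
    return k["fx"]*q[0]/q[2]+k["cx"],k["fy"]*q[1]/q[2]+k["cy"]
def tool(dw): # world shift -> tool axes
    return R.from_rotvec(env.sense()["orientation"]).inv().apply(dw)
E
python3 - <<'E'
from h import *
np.set_printoptions(precision=4,suppress=True)
for c in ("side","top"):
    cv2.imwrite(f"pics/{c}0.png",env.camera(c)); print(c,T(c).tolist())
    for n in "coffee_machine chamber lever lever_bar press_arm dial dial_top red_mark red_capsule blue_capsule green_capsule tray cup mug teaspoon".split():
        try: print(n,[(w(c,d["centre"]).round(4).tolist(),round(d["score"],2)) for d in env.spot_in(n,c)[:2]])
        except Exception as e: print(n,e)
s=env.sense(); print(s); print(R.from_rotvec(s["orientation"]).as_matrix())
E
```

```text
pics
side [[-0.8127947889537793, -0.3763363131139592, 0.44467472435632394, 0.09175480220208102], [-0.5823714800478027, 0.5060151634106678, -0.6362327511417553, 0.645699424519307], [0.014425334537280392, -0.7760925420529867, -0.6304540236156957, 0.8770734634953314], [0.0, 0.0, 0.0, 1.0]]
coffee_machine [([0.5367, -0.2059, 0.1368], 0.64)]
chamber [([0.5351, -0.2128, 0.1414], 0.65)]
lever [([0.5447, -0.2346, 0.2395], 0.97)]
lever_bar [([0.5505, -0.2298, 0.2367], 0.88), ([0.4953, -0.336, 0.1699], 0.51)]
press_arm [([0.5514, -0.2393, 0.2202], 0.67)]
dial [([0.4621, 0.124, 0.0494], 0.66), ([0.4963, -0.3328, 0.1702], 0.61)]
dial_top [([0.4948, -0.3325, 0.1717], 0.85)]
red_mark [([0.5369, -0.2073, 0.1436], 0.57)]
red_capsule [([0.4651, 0.1222, 0.0504], 0.9)]
blue_capsule [([0.4756, 0.0167, 0.0493], 0.95)]
green_capsule [([0.4652, 0.0691, 0.0461], 0.88)]
tray [([0.4549, 0.0771, 0.006], 0.96), ([0.4607, 0.1216, 0.0509], 0.17)]
cup [([0.4554, -0.2338, 0.0617], 0.56)]
mug [([0.6715, 0.1595, 0.0731], 0.73), ([0.5371, -0.2074, 0.141], 0.33)]
teaspoon [([0.6061, 0.0229, 0.0065], 0.71)]
top [[-0.048
[... 978 characters left out ...]
 0.2635], 0.44)]
teaspoon [([0.6105, 0.0218, 0.0037], 0.79), ([0.5362, -0.2597, 0.1561], 0.32)]
{'time_s': 1.6, 'q': array([ 1.2392,  0.6284,  0.0385,  1.5174, -0.027 ,  0.9963, -0.02  ]), 'qvel': array([-0.0007,  0.0014,  0.    ,  0.0012,  0.0006,  0.0016, -0.0002]), 'joint_efforts': array([  0.0002, -54.9583,   1.143 , -18.6944,  -0.0523,   0.0156,
         0.    ]), 'tool_pos': array([ 0.1708, -0.6272,  0.2055]), 'orientation': array([3.1138, 0.4163, 0.0001]), 'ft_force': array([-0.0584, -0.5356, -0.0445]), 'moment': array([ 0.0377, -0.0153,  0.0049]), 'gripper_force': 0.0, 'finger_gap': 0.09420916325093015}
[[ 0.9649  0.2627  0.0001]
 [ 0.2627 -0.9649 -0.    ]
 [ 0.0001  0.0001 -1.    ]]
```

View pictures.

View pics/side0.png

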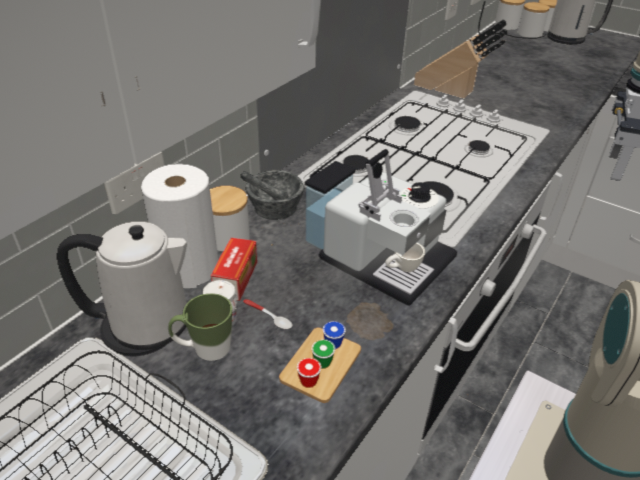

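View pics/top0.png

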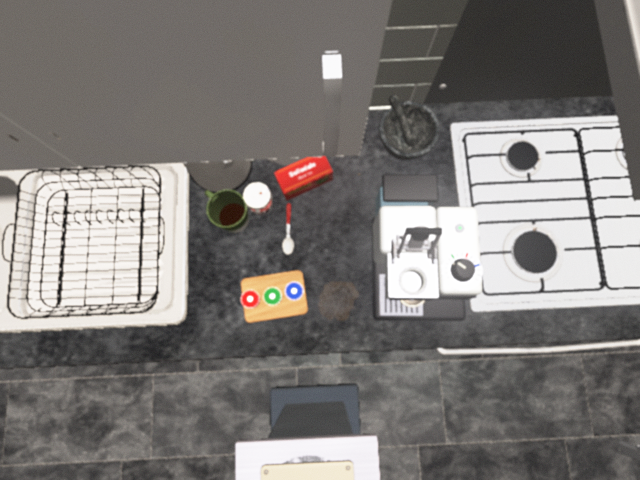

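Run:
```python
from h import *
t=cv2.imread("pics/top0.png");s=cv2.imread("pics/side0.png")
a=cv2.resize(t[190:320,370:490],None,fx=4.5,fy=4.5,interpolation=cv2.INTER_CUBIC)
b=cv2.resize(s[145:255,340:460],None,fx=4.5,fy=4.5,interpolation=cv2.INTER_CUBIC)
a=a[:585,:400+140]
cv2.imwrite("pics/ta.png",a);cv2.imwrite("pics/sb.png",b)
# capsule lids by colour
for c,im in(("top",t),("side",s)):
  k=im.astype(int)
  for n in ("red","green","blue"):
    env.camera(c); r=env.regions_of(n+"_capsule",c)
    m=r[0]["mask"]; ys,xs=np.nonzero(m); print(c,n,xs.min(),xs.max(),ys.min(),ys.max(),"cent",xs.mean(),ys.mean(),ray(c,xs.mean(),ys.mean(),.045))
```

```text
top red 241 259 289 307 cent 250.22419928825622 298.38078291814946 [0.46507809 0.11281524 0.045     ]
top green 263 281 286 304 cent 272.00738007380073 295.2730627306273 [0.46975091 0.06277858 0.045     ]
top blue 285 303 281 299 cent 294.12142857142857 290.39285714285717 [0.47845685 0.01170609 0.045     ]
side red 297 319 358 387 cent 307.92072072072074 372.16036036036036 [0.46240841 0.11989111 0.045     ]
side green 312 333 340 368 cent 322.78818737270876 352.56619144602854 [0.46638895 0.06768918 0.045     ]
side blue 324 343 322 348 cent 333.6848635235732 333.19354838709677 [0.4764496  0.01675233 0.045     ]
```

View pics/ta.png

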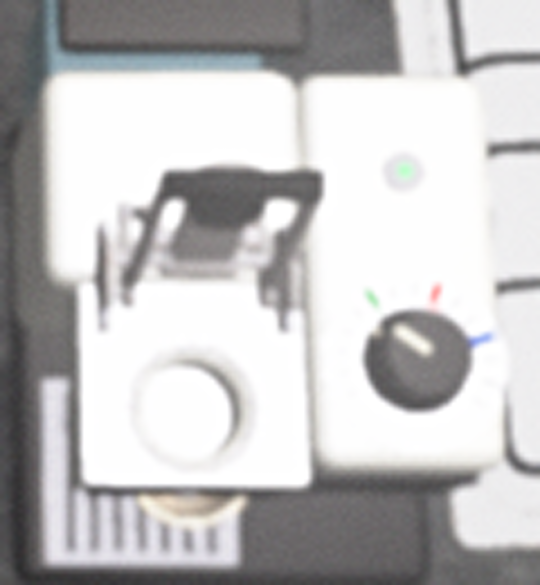

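View pics/sb.png

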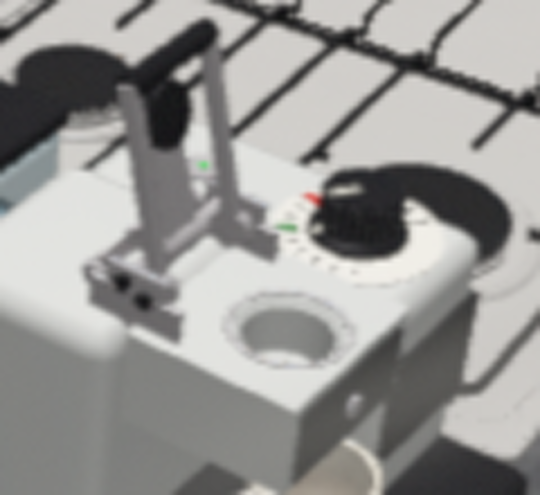

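Run:
```python
from h import *
np.set_printoptions(precision=4,suppress=True)
f=lambda u,v,z:ray("top",370+u/4.5,190+v/4.5,z)
g=lambda u,v,z:ray("side",340+u/4.5,145+v/4.5,z)
print("ch",f(194,408,.165),g(288,329,.165))
def yaw(a,b): d=b-a; return np.arctan2(d[1],d[0])
print("yaw front",yaw(f(85,486,.165),f(312,488,.165))+np.pi/2,"right",yaw(f(312,487,.165),f(305,290,.165)),"left",yaw(f(85,486,.165),f(80,285,.165)),
"shoulder r",yaw(f(505,470,.15),f(482,85,.15)),"side: head front",yaw(g(298,410,.165),g(400,330,.165))+np.pi/2,"bar",yaw(f(172,178,.276),f(318,182,.276))+np.pi/2)
c=f(418,358,.177);print("dial top",c,"side",g(365,190,.177)); 
for n,p in (("ptr",f(397,325,.177)),):
  d=p-c;print(n,np.arctan2(d[1],d[0]), yaw(f(433,351,.177),f(397,325,.177)))
c=f(418,358,.177)
for n,p in (("g",f(372,298,.15)),("r",f(435,292,.15)),("b",f(482,338,.15))): d=p-c;print(n,np.arctan2(d[1],d[0]),np.hypot(d[0],d[1]),p)
print("bar mid",f(245,180,.276),g(175,55,.276))
print("redlid",ray("top",250,298,.05),ray("side",308,366,.05))
```

```text
ch [ 0.4755 -0.2386  0.165 ] [ 0.4785 -0.2373  0.165 ]
yaw front -0.05704443611596166 right -0.0659847599240135 left -0.05364069853225408 shoulder r -0.06134803442613636 side: head front -0.12068914172087197 bar -0.07668916701468254
dial top [ 0.4919 -0.3386  0.177 ] side [ 0.4956 -0.3435  0.177 ]
ptr 0.4679599093852215 0.8697141191243537
g 0.2872499728611442 0.03366242667183201 [ 0.5241 -0.329   0.15  ]
r -0.5374601096956594 0.0392104993456355 [ 0.5255 -0.3586  0.15  ]
b -1.2959008976863848 0.04090025267581108 [ 0.503  -0.3779  0.15  ]
bar mid [ 0.556  -0.2446  0.276 ] [ 0.5565 -0.2491  0.276 ]
redlid [0.4656 0.1125 0.05  ] [0.468 0.112 0.05 ]
```

```bash
python3 -m inch '{"xyz":[[0.23,-0.12,-0.125],[0.23,-0.12,-0.125],[0.23,-0.12,-0.125],[0.23,-0.12,-0.125],[0.23,-0.12,-0.125],[0.23,-0.12,-0.125],[0.43,-0.48,-0.125],[0.43,-0.48,-0.125],[0.43,-0.48,-0.125],[0.43,-0.48,-0.125],[0.43,-0.48,-0.125],[0.43,-0.48,-0.125],[0.43,-0.48,-0.125],[0.43,-0.48,-0.125],[0.479,-0.636,-0.045],[0.479,-0.636,-0.045],[0.479,-0.636,-0.045],[0.479,-0.636,-0.045],[0.479,-0.636,-0.045],[0.479,-0.636,-0.045]],"angular":[[0,0,-0.3],[0,0,-0.6],[0,0,-0.914],[0,0,-0.914],[0,0,-0.914],[0,0,-0.914],[0,0,-0.914],[0,0,-0.914],[0,0,-0.914],[0,0,-0.914],[0,0,-0.914],[0,0,-0.914],[0,0,-0.914],[0,0,-0.914],[0,0,-0.914],[0,0,-0.914],[0,0,-0.914],[0,0,-0.914],[0,0,-0.914],[0,0,-0.914]],"grip":[1,1,1,1,1,1,1,1,1,1,1,1,1,1,1,1,1,1,1,1]}'
cat > g.py <<'E'
import sys
from h import *
# g.py x y z phi : tool-axis shift & z-turn (deg) needed for TCP pose with tool x yaw phi
a=[float(v) for v in sys.argv[1:]];s=env.sense();m=R.from_rotvec(s["orientation"]).as_matrix()
print("pos",s["tool_pos"].round(4),"phi",np.arctan2(m[1,0],m[0,0]).round(4),"tilt",m[:,2].round(4),"q",s["q"].round(2),"t",s["time_s"],"F",s["ft_force"].round(1))
if a:
    print("shift",tool(np.array(a[:3])-s["tool_pos"]).round(4))
    if len(a)>3: print("turn z frac",round(-np.degrees(a[3]-np.arctan2(m[1,0],m[0,0]))/30,3))
E
python3 g.py .4665 .1123 .11 1.702
```

```text
time_s: 4.2
tool_pos: [0.4656, 0.1128, 0.2502]
orientation: [2.925, 1.146, -0.002]
ft_force: [-0.7, -0.9, -0.9]
finger_gap: 0.0939
gripper_force: 0.0
pos [0.4656 0.1128 0.2502] phi 0.7466 tilt [-9.e-04 -5.e-04 -1.e+00] q [-0.01  0.35 -0.38  1.91  0.16  0.91 -1.29] t 4.2 F [-0.7 -0.9 -0.9]
shift [0.0005 0.001  0.1402]
turn z frac -1.825
```

```bash
python3 -m inch '{"xyz":[[0,0.001,0.05],[0,0.001,0.05],[0,0.001,0.08],[0,0.001,0.1]],"angular":[[0,0,-0.28],[0,0,-0.56],[0,0,-0.84],[0,0,-0.91]],"grip":[1,1,1,1]}'
python3 -m inch '{"xyz":[[0,0,0],[0,0,0.02],[0,0,0.04],[0,0,0.04],[0,0,0.04]],"angular":[[0,0,-0.28],[0,0,-0.56],[0,0,-0.84],[0,0,-0.91],[0,0,-0.91]],"grip":[1,1,1,1,1]}'
python3 g.py .4665 .1123 .036 1.702
python3 - <<'E'
from h import *
im=env.camera("side")[300:420,240:380];cv2.imwrite("pics/pre.png",cv2.resize(im,None,fx=4,fy=4))
E
```

```text
time_s: 4.6
tool_pos: [0.4672, 0.1091, 0.15]
orientation: [2.573, 1.8, 0.0]
ft_force: [0.5, -0.5, -0.3]
finger_gap: 0.0939
gripper_force: 0.0
time_s: 5.1
tool_pos: [0.4671, 0.1102, 0.111]
orientation: [2.081, 2.352, -0.0]
ft_force: [0.0, 0.1, 0.5]
finger_gap: 0.0941
gripper_force: 0.0
pos [0.4671 0.1102 0.111 ] phi 1.693 tilt [ 3.e-04 -6.e-04 -1.e+00] q [ 0.07  0.58 -0.53  2.07  0.5   0.62 -0.68] t 5.1 F [0.  0.1 0.5]
shift [ 0.0022 -0.0004  0.075 ]
turn z frac -0.017
```

View pics/pre.png

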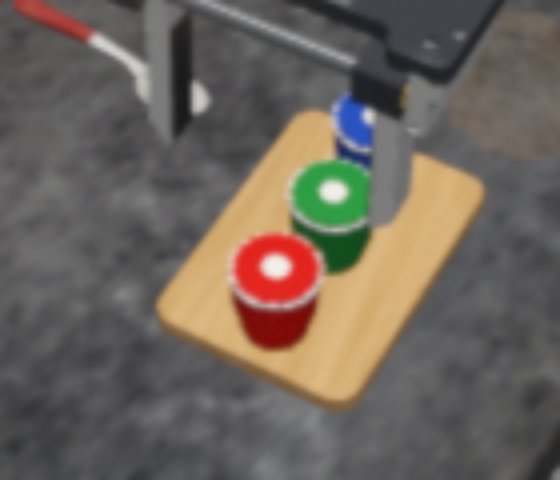

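The fingers straddle red (lid at crop 276,268), clear of green (332,195). Descend and grip.

```bash
python3 -m inch '{"xyz":[[0.002,0,0.04],[0.002,0,0.077],[0.002,0,0.077],[0.002,0,0.077],[0.002,0,0.077],[0.002,0,0.077],[0.002,0,0.077],[0.002,0,0.077],[0.002,0,0.077],[0.002,0,0.077],[0.002,0,0.077]],"angular":[[0,0,0],[0,0,0],[0,0,0],[0,0,0],[0,0,0],[0,0,0],[0,0,0],[0,0,0],[0,0,0],[0,0,0],[0,0,0]],"grip":[1,1,1,0,0,0,0,0,0,0,0]}' 15; python3 g.py
```

```text
time_s: 6.25
tool_pos: [0.4663, 0.1135, 0.0336]
orientation: [2.077, 2.357, -0.0]
ft_force: [0.0, -0.0, 2.1]
finger_gap: 0.0392
gripper_force: 15.0
pos [0.4663 0.1135 0.0336] phi 1.6972 tilt [ 0.e+00 -1.e-04 -1.e+00] q [-0.03  0.71 -0.39  2.11  0.63  0.43 -0.8 ] t 6.25 F [ 0.  -0.   2.1]
```

```bash
python3 -m inch '{"xyz":[[0,0,-0.05],[0,0,-0.1],[0,0,-0.15],[0,0,-0.2],[-0.05,-0.006,-0.246],[-0.1,-0.012,-0.246],[-0.15,-0.019,-0.246],[-0.2,-0.025,-0.246],[-0.2,-0.025,-0.246]],"angular":[[0,0,0],[0,0,0],[0,0,0],[0,0,0],[0,0,0.25],[0,0,0.5],[0,0,0.75],[0,0,0.95],[0,0,0.95]],"grip":[0,0,0,0,0,0,0,0,0]}'
python3 -m inch '{"xyz":[[0,0,0],[0,0,0],[0,0,0],[0,0,0]],"angular":[[0,0,0.25],[0,0,0.5],[0,0,0.75],[0,0,0.9]],"grip":[0,0,0,0]}'
python3 -m inch '{"xyz":[[0,0,0],[0,0,0],[0,0,0],[0,0,0]],"angular":[[0,0,0.25],[0,0,0.5],[0,0,0.75],[0,0,0.9]],"grip":[0,0,0,0]}'
python3 g.py .477 -.238 .28 -.06
```

```text
time_s: 7.15
tool_pos: [0.4658, -0.0942, 0.2793]
orientation: [2.6, 1.759, -0.004]
ft_force: [-1.1, -0.8, -0.2]
finger_gap: 0.039
gripper_force: 15.0
time_s: 7.55
tool_pos: [0.4664, -0.088, 0.2792]
orientation: [-2.938, -1.113, 0.001]
ft_force: [0.1, -0.0, -0.8]
finger_gap: 0.0391
gripper_force: 15.0
time_s: 7.95
tool_pos: [0.4664, -0.0879, 0.2792]
orientation: [-3.116, -0.397, 0.001]
ft_force: [-0.5, -0.9, 0.9]
finger_gap: 0.0396
gripper_force: 15.0
pos [ 0.4664 -0.0879  0.2792] phi 0.2533 tilt [-7.e-04  1.e-04 -1.e+00] q [ 0.38  0.3  -0.33  1.88  0.12  0.98 -1.32] t 7.95 F [-0.5 -0.9  0.9]
shift [-0.0273  0.148  -0.0008]
turn z frac 0.598
```

```bash
python3 -m inch '{"xyz":[[-0.009,0.05,0],[-0.018,0.1,0],[-0.027,0.148,0],[-0.027,0.148,0],[-0.027,0.148,0.04],[-0.027,0.148,0.04]],"angular":[[0,0,0.2],[0,0,0.4],[0,0,0.6],[0,0,0.6],[0,0,0.6],[0,0,0.6]],"grip":[0,0,0,0,0,0]}'
python3 g.py .477 -.238 .24 -.06
python3 - <<'E'
from h import *
s=env.camera("side")[120:260,320:480];t=env.camera("top")[190:320,350:490]
cv2.imwrite("pics/ins.png",np.hstack([cv2.resize(s,(400,350)),cv2.resize(t,(377,350))]))
for c in("side","top"):
  r=env.regions_of("red_capsule",c)
  if r: ys,xs=np.nonzero(r[0]["mask"]);print(c,r[0]["score"],xs.min(),xs.max(),ys.min(),ys.max(),xs.mean(),ys.mean())
E
```

```text
time_s: 8.55
tool_pos: [0.4749, -0.2365, 0.2357]
orientation: [-3.136, 0.088, 0.013]
ft_force: [-0.4, 0.9, -0.4]
finger_gap: 0.0392
gripper_force: 15.0
pos [ 0.4749 -0.2365  0.2357] phi -0.0564 tilt [-0.0084  0.0041 -1.    ] q [ 0.55  0.43 -0.2   1.8   0.1   0.93 -1.32] t 8.55 F [-0.4  0.9 -0.4]
shift [ 0.0022  0.0014 -0.0043]
turn z frac 0.007
side 0.84 400 420 178 204 411.66083916083915 192.13986013986013
```

View pics/ins.png

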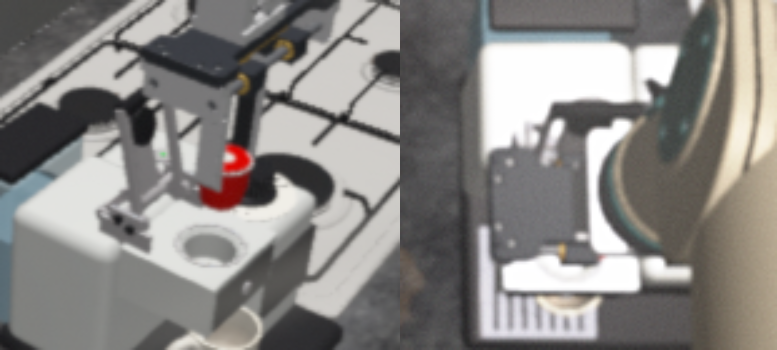

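```bash
python3 -m inch '{"xyz":[[0.002,0.001,0],[0.002,0.001,0.02],[0.002,0.001,0.04],[0.002,0.001,0.045],[0.002,0.001,0.05],[0.002,0.001,0.05]],"angular":[[0,0,0],[0,0,0],[0,0,0],[0,0,0],[0,0,0],[0,0,0]],"grip":[0,0,0,0,0,0]}'
python3 g.py .4775 -.238 .168 -.06
```

```text
time_s: 9.35
tool_pos: [0.4806, -0.2392, 0.1899]
orientation: [3.14, -0.089, 0.001]
ft_force: [-0.5, 0.4, -0.4]
finger_gap: 0.0396
gripper_force: 15.0
pos [ 0.4806 -0.2392  0.1899] phi -0.0567 tilt [ 6.e-04 -2.e-04 -1.e+00] q [ 0.54  0.49 -0.19  1.85  0.12  0.81 -1.34] t 9.35 F [-0.5  0.4 -0.4]
shift [-0.0032 -0.001   0.0219]
turn z frac 0.006
```

```bash
python3 -m inch '{"xyz":[[-0.003,-0.001,0],[-0.003,-0.001,0.005],[-0.003,-0.001,0.01],[-0.003,-0.001,0.015],[-0.003,-0.001,0.02],[-0.003,-0.001,0.021],[-0.003,-0.001,0.021]],"angular":[[0,0,0],[0,0,0],[0,0,0],[0,0,0],[0,0,0],[0,0,0],[0,0,0]],"grip":[0,0,0,0,0,0,0]}'
python3 g.py .4775 -.238 .168 -.06
```

```text
time_s: 10.05
tool_pos: [0.4772, -0.2379, 0.1681]
orientation: [-3.14, 0.089, 0.001]
ft_force: [-0.6, 0.1, -0.5]
finger_gap: 0.0392
gripper_force: 15.0
pos [ 0.4772 -0.2379  0.1681] phi -0.0568 tilt [-6.e-04  3.e-04 -1.e+00] q [ 0.53  0.51 -0.18  1.88  0.13  0.76 -1.35] t 10.05 F [-0.6  0.1 -0.5]
shift [0.0003 0.0001 0.0001]
turn z frac 0.006
```

```bash
python3 -m inch '{"xyz":[[0,0,0],[0,0,0],[0,0,0],[0,0,0],[0,0,0],[0,0,-0.05],[0,0,-0.1],[0,0,-0.15],[-0.05,0,-0.17],[-0.1,0,-0.17],[-0.1,0,-0.17]],"angular":[[0,0,0],[0,0,0],[0,0,0],[0,0,0],[0,0,0],[0,0,0],[0,0,0],[0,0,0],[0,0,0],[0,0,0],[0,0,0]],"grip":[0.6,0.6,0.6,0.6,0.6,0.6,0.6,0.6,0.3,0,0]}'
python3 g.py
python3 - <<'E'
from h import *
s=env.camera("side")[120:260,320:480];t=env.camera("top")[190:320,350:490]
cv2.imwrite("pics/seat.png",np.hstack([cv2.resize(s,(400,350),interpolation=2),cv2.resize(t,(377,350),interpolation=2)]))
E
```

```text
time_s: 11.15
tool_pos: [0.3718, -0.2323, 0.3391]
orientation: [3.139, -0.096, -0.005]
ft_force: [0.0, -0.3, -0.0]
finger_gap: 0.036
gripper_force: 0.0
pos [ 0.3718 -0.2323  0.3391] phi -0.0608 tilt [-0.003  -0.0011 -1.    ] q [ 0.66  0.18 -0.2   1.86  0.04  1.11 -1.19] t 11.15 F [ 0.  -0.3 -0. ]
```

View pics/seat.png

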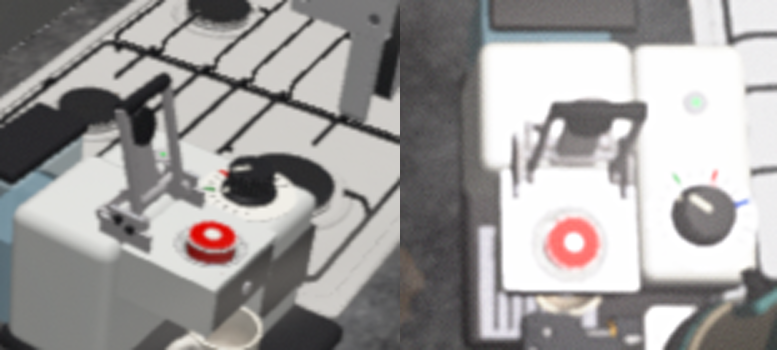

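Capsule seated level in the chamber (side crop 212,240). Pointer is left of green, about at 1.1 rad. Next, the lever: turn the tool 90° and go behind the bar.

```bash
python3 -m inch '{"xyz":[[0.04,-0.006,0],[0.09,-0.012,0],[0.13,-0.018,0],[0.17,-0.024,0],[0.213,-0.029,0],[0.213,-0.029,0],[0.213,-0.029,0]],"angular":[[0,0,-0.25],[0,0,-0.5],[0,0,-0.75],[0,0,-1],[0,0,-1],[0,0,-1],[0,0,-1]],"grip":[0,0,0,0,0,0,0]}'
python3 -m inch '{"xyz":[[0,0,0],[0,0,0],[0,0,0],[0,0,0]],"angular":[[0,0,-0.25],[0,0,-0.5],[0,0,-0.75],[0,0,-1]],"grip":[0,0,0,0]}'
python3 -m inch '{"xyz":[[0,0,0],[0,0,0],[0,0,0],[0,0,0],[0,0,0]],"angular":[[0,0,-0.25],[0,0,-0.5],[0,0,-0.75],[0,0,-1],[0,0,-1]],"grip":[0,0,0,0,0]}'
python3 g.py .586 -.2157 .3 1.51
```

```text
time_s: 11.95
tool_pos: [0.5931, -0.2143, 0.3366]
orientation: [-3.054, -0.729, 0.002]
ft_force: [-0.3, -0.2, 0.4]
finger_gap: 0.0005
gripper_force: 0.0
time_s: 12.35
tool_pos: [0.591, -0.2158, 0.3388]
orientation: [2.76, 1.499, -0.001]
ft_force: [-0.5, -0.3, 0.2]
finger_gap: 0.0003
gripper_force: 0.0
time_s: 12.85
tool_pos: [0.591, -0.2159, 0.3387]
orientation: [2.284, 2.157, -0.0]
ft_force: [-0.6, 0.5, -0.2]
finger_gap: 0.0004
gripper_force: 0.0
pos [ 0.591  -0.2159  0.3387] phi 1.5135 tilt [-1.e-04 -3.e-04 -1.e+00] q [ 0.64  0.54 -0.57  1.37  0.29  1.31 -0.  ] t 12.85 F [-0.6  0.5 -0.2]
shift [-0.     -0.005   0.0387]
turn z frac 0.007
```

```bash
python3 -m inch '{"xyz":[[0,-0.003,0.035],[0,-0.003,0.07],[0,-0.003,0.07],[0,-0.013,0.07],[0,-0.027,0.067],[0,-0.041,0.064],[0,-0.058,0.063],[0,-0.075,0.066],[0,-0.092,0.071],[0,-0.107,0.078],[0,-0.107,0.078]],"angular":[[0,0,0],[0,0,0],[0,0,0],[0,0,0],[0,0,0],[0,0,0],[0,0,0],[0,0,0],[0,0,0],[0,0,0],[0,0,0]],"grip":[0,0,0,0,0,0,0,0,0,0,0]}'
python3 g.py
python3 - <<'E'
from h import *
s=env.camera("side")[100:250,320:490];t=env.camera("top")[190:320,350:490]
cv2.imwrite("pics/lev.png",np.hstack([cv2.resize(s,(400,350),interpolation=2),cv2.resize(t,(377,350),interpolation=2)]))
E
```

```text
time_s: 13.95
tool_pos: [0.4838, -0.2098, 0.2624]
orientation: [2.284, 2.154, -0.001]
ft_force: [0.0, -0.7, -0.3]
finger_gap: 0.0002
gripper_force: 0.0
pos [ 0.4838 -0.2098  0.2624] phi 1.512 tilt [ 0.0012 -0.0022 -1.    ] q [ 0.76  0.44 -0.59  1.77  0.28  1.01  0.01] t 13.95 F [ 0.  -0.7 -0.3]
```

View pics/lev.png

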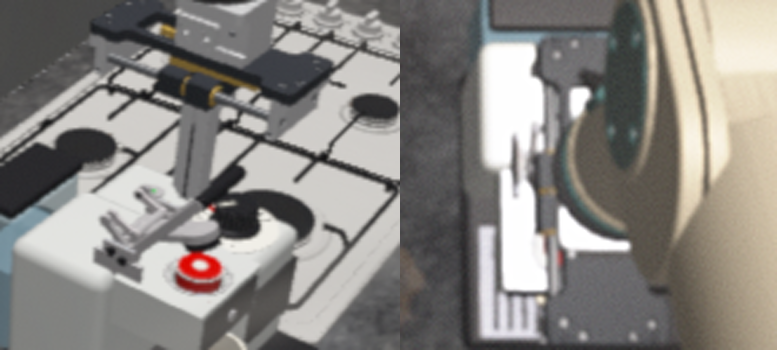

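```bash
python3 -m inch '{"xyz":[[0,-0.017,0.008],[0,-0.031,0.021],[0,-0.039,0.035],[0,-0.045,0.047],[0,-0.048,0.055],[0,-0.049,0.06],[0,-0.049,0.062],[0,-0.049,0.062]],"angular":[[0,0,0],[0,0,0],[0,0,0],[0,0,0],[0,0,0],[0,0,0],[0,0,0],[0,0,0]],"grip":[0,0,0,0,0,0,0,0]}'
python3 g.py
```

```text
time_s: 14.85
tool_pos: [0.4364, -0.2065, 0.1985]
orientation: [-2.283, -2.158, -0.0]
ft_force: [0.4, 0.5, 0.1]
finger_gap: 0.0
gripper_force: 0.1
pos [ 0.4364 -0.2065  0.1985] phi 1.5142 tilt [-0.e+00  1.e-04 -1.e+00] q [ 0.79  0.45 -0.57  1.97  0.32  0.81 -0.02] t 14.85 F [0.4 0.5 0.1]
```

```bash
python3 -m inch '{"xyz":[[0,0,0.002],[0,0,0.004],[0,0,0.006],[0,0,0.008],[0,0,0.008]],"angular":[[0,0,0],[0,0,0],[0,0,0],[0,0,0],[0,0,0]],"grip":[0,0,0,0,0]}'
python3 - <<'E'
from h import *
s=env.camera("side")[100:250,320:490];t=env.camera("top")[190:320,350:490]
cv2.imwrite("pics/lev2.png",np.hstack([cv2.resize(s,(400,350),interpolation=2),cv2.resize(t,(377,350),interpolation=2)]))
E
```

```text
time_s: 15.35
tool_pos: [0.436, -0.2066, 0.1918]
orientation: [2.283, 2.157, -0.002]
ft_force: [-3.7, 1.1, 14.9]
finger_gap: 0.0001
gripper_force: 6.8
```

View pics/lev2.png

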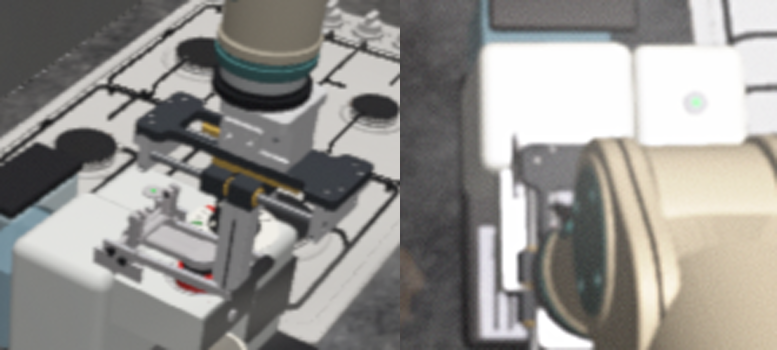

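```bash
python3 -m inch '{"xyz":[[0,0,0.002],[0,0,0.002],[0,0,0.002]],"angular":[[0,0,0],[0,0,0],[0,0,0]],"grip":[0,0,0]}'; python3 g.py
```

```text
time_s: 15.75
tool_pos: [0.4362, -0.2066, 0.1912]
orientation: [2.282, 2.156, -0.002]
ft_force: [-6.7, 1.4, 27.6]
finger_gap: 0.0006
gripper_force: 11.8
pos [ 0.4362 -0.2066  0.1912] phi 1.5139 tilt [ 4.0e-04 -2.4e-03 -1.0e+00] q [ 0.78  0.46 -0.56  1.98  0.34  0.8  -0.03] t 15.75 F [-6.7  1.4 27.6]
```

```bash
python3 -m inch '{"xyz":[[0,0,-0.04],[0,0,-0.08],[-0.045,0.02,-0.08],[-0.09,0.044,-0.08],[-0.135,0.066,-0.08],[-0.135,0.066,-0.08],[-0.135,0.066,-0.08]],"angular":[[0,0,0],[0,0,0],[0,0,0],[0,0,0],[0,0,0],[0,0,0],[0,0,0]],"grip":[0,0,0.65,0.65,0.65,0.65,0.65]}'; python3 g.py .494 -.345 .162
```

```text
time_s: 16.45
tool_pos: [0.4938, -0.3455, 0.2673]
orientation: [-2.284, -2.154, -0.0]
ft_force: [-0.8, 1.5, -1.1]
finger_gap: 0.0367
gripper_force: 0.0
pos [ 0.4938 -0.3455  0.2673] phi 1.5121 tilt [-0.0012  0.0018 -1.    ] q [ 0.91  0.55 -0.56  1.56  0.31  1.12  0.22] t 16.45 F [-0.8  1.5 -1.1]
shift [0.0003 0.0003 0.1053]
```

```bash
python3 -m inch '{"xyz":[[0,0,0.02],[0,0,0.04],[0,0,0.07],[0,0,0.095],[0,0,0.104],[0,0,0.104],[0,0,0.104],[0,0,0.104],[0,0,0.104],[0,0,0.104],[0,0,0.104]],"angular":[[0,0,0],[0,0,0],[0,0,0],[0,0,0],[0,0,0],[0,0,0],[0,0,0],[0,0,0],[0,0,0],[0,0,0],[0,0,0]],"grip":[0.65,0.65,0.65,0.65,0.65,0.65,0,0,0,0,0]}' 20; python3 g.py
```

```text
time_s: 17.55
tool_pos: [0.4957, -0.3454, 0.1657]
orientation: [2.281, 2.156, 0.002]
ft_force: [1.1, -0.7, 4.8]
finger_gap: 0.0386
gripper_force: 20.1
pos [ 0.4957 -0.3454  0.1657] phi 1.5141 tilt [ 0.003  -0.0012 -1.    ] q [ 0.88  0.65 -0.51  1.69  0.39  0.9   0.16] t 17.55 F [ 1.1 -0.7  4.8]
```

```bash
python3 -m inch '{"xyz":[[0,0.001,0],[0,0.001,0],[0,0.001,0],[0,0.001,0],[0,0.001,0]],"angular":[[0,0,0.25],[0,0,0.5],[0,0,0.75],[0,0,1],[0,0,1]],"grip":[0,0,0,0,0]}'
python3 -m inch '{"xyz":[[0,0,0],[0,0,0],[0,0,0],[0,0,0],[0,0,0]],"angular":[[0,0,0.25],[0,0,0.5],[0,0,0.75],[0,0,1],[0,0,1]],"grip":[0,0,0,0,0]}'
python3 -m inch '{"xyz":[[0,0,0],[0,0,0],[0,0,0],[0,0,0]],"angular":[[0,0,0.2],[0,0,0.43],[0,0,0.43],[0,0,0.43]],"grip":[0,0,0,0]}'
python3 g.py
```

```text
time_s: 18.05
tool_pos: [0.4946, -0.3451, 0.1656]
orientation: [2.766, 1.489, -0.002]
ft_force: [-2.3, 1.0, 8.3]
finger_gap: 0.0386
gripper_force: 20.1
time_s: 18.55
tool_pos: [0.4939, -0.3442, 0.1656]
orientation: [-3.056, -0.722, 0.004]
ft_force: [-4.0, 1.8, 10.4]
finger_gap: 0.0388
gripper_force: 20.1
time_s: 18.95
tool_pos: [0.4938, -0.3438, 0.1656]
orientation: [-3.117, -0.378, 0.004]
ft_force: [-4.6, 3.8, 10.9]
finger_gap: 0.0385
gripper_force: 20.1
pos [ 0.4938 -0.3438  0.1656] phi 0.2417 tilt [-0.003   0.0018 -1.    ] q [ 0.66  0.61 -0.16  1.69  0.12  0.85 -0.88] t 18.95 F [-4.6  3.8 10.9]
```

```bash
python3 -m inch '{"xyz":[[0,0,0],[0,0,0],[0,0,0],[0,0,0],[0,0,-0.05],[0,0,-0.1],[0,0,-0.15],[-0.05,0,-0.15],[-0.1,0,-0.15],[-0.15,0,-0.15],[-0.17,0,-0.15]],"angular":[[0,0,0],[0,0,0],[0,0,0],[0,0,0],[0,0,0],[0,0,0],[0,0,0],[0,0,0],[0,0,0],[0,0,0],[0,0,0]],"grip":[0.65,0.65,0.65,0.65,0.65,0.65,0.65,0.65,0.65,0.65,0.65]}'; python3 g.py
python3 - <<'E'
from h import *
s=env.camera("side");t=env.camera("top")
cv2.imwrite("pics/s_end.png",s);cv2.imwrite("pics/t_end.png",t)
cv2.imwrite("pics/dial.png",np.hstack([cv2.resize(s[130:240,340:450],(390,390),interpolation=2),cv2.resize(t[215:315,385:485],(390,390),interpolation=2)]))
E
```

```text
time_s: 20.05
tool_pos: [0.3248, -0.3874, 0.3146]
orientation: [3.119, 0.37, -0.005]
ft_force: [0.7, -0.4, 0.9]
finger_gap: 0.0613
gripper_force: 0.0
pos [ 0.3248 -0.3874  0.3146] phi 0.2358 tilt [-2.8e-03 -9.0e-04 -1.0e+00] q [ 0.92  0.31 -0.15  1.75  0.05  1.09 -0.57] t 20.05 F [ 0.7 -0.4  0.9]
```

View pics/dial.png

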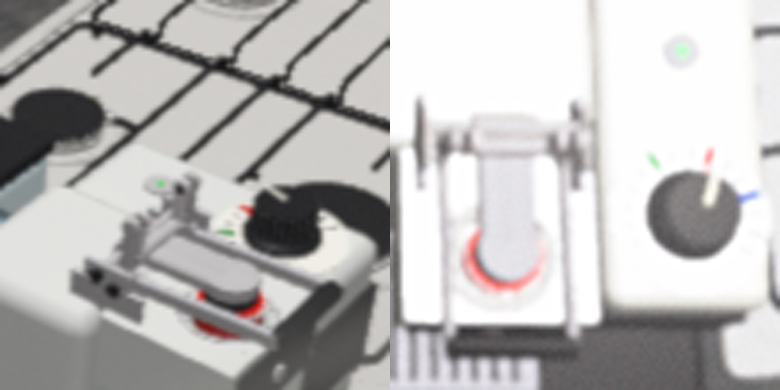

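```bash
cat > ptr.py <<'E'
from h import *
import sys
def ang(im,lo=150):
    # knob-top pixels: project the disc of radius 17 mm at z .177
    g=cv2.cvtColor(im,6).astype(float); P=[];W=[]
    for v in range(230,300):
        for u in range(430,500):
            p=ray("top",u,v,.177)[:2]-np.array([.4942,-.345])
            if np.hypot(*p)<.0185: P.append(p);W.append(max(g[v,u]-100,0))
    P=np.array(P);W=np.array(W);m=(P*W[:,None]).sum(0)/W.sum();C=((P-m)*W[:,None]).T@(P-m)/W.sum()
    l,V=np.linalg.eigh(C);d=V[:,1]*np.sign(V[:,1]@m);a=np.arctan2(d[1],d[0]);b=np.arctan2(m[1],m[0])
    return "centroid",m.round(4),"eig",l,"axis yaw",a.round(3),"dial",(2.10-.06-a).round(3),"by centroid",(2.04-b).round(3)
for f in sys.argv[1:]: print(f,ang(cv2.imread(f)))
E
python3 ptr.py pics/top0.png pics/seat.png pics/t_end.png 2>/dev/null || python3 ptr.py pics/top0.png pics/t_end.png
```

```text
Traceback (most recent call last):
  File "ptr.py", line 13, in <module>
    for f in sys.argv[1:]: print(f,ang(cv2.imread(f)))
                                   ~~~^^^^^^^^^^^^^^^
  File "ptr.py", line 8, in ang
    p=ray("top",u,v,.177)[:2]-np.array([.4942,-.345])
      ~~~^^^^^^^^^^^^^^^^
  File "h.py", line 7, in ray
    k=env.get_calibration(c);M=T(c)
ValueError: time passes only in moves, steps and waits
```

```bash
sed -i 's/^def T(c).*/from functools import lru_cache\n@lru_cache\ndef K(c): return env.get_calibration(c)\ndef T(c): return np.array(K(c)["world_from_camera"])/; s/k=env.get_calibration(c)/k=K(c)/' h.py; python3 ptr.py pics/top0.png pics/t_end.png; python3 g.py
```

```text
pics/top0.png ('centroid', array([0.0024, 0.0005]), 'eig', array([6.48205725e-05, 1.07775503e-04]), 'axis yaw', np.float64(1.229), 'dial', np.float64(0.811), 'by centroid', np.float64(1.833))
pics/t_end.png ('centroid', array([ 0.0033, -0.0021]), 'eig', array([7.77736832e-05, 8.21390542e-05]), 'axis yaw', np.float64(-1.052), 'dial', np.float64(3.092), 'by centroid', np.float64(2.601))
pos [ 0.3265 -0.3873  0.3148] phi 0.2355 tilt [-1.6e-03 -9.0e-04 -1.0e+00] q [ 0.92  0.31 -0.15  1.75  0.05  1.09 -0.58] t 20.15 F [ 0.1 -1.5  0.5]
```

```bash
cat > ptr.py <<'E'
from h import *
import sys
for f in sys.argv[1:]:
    g=cv2.cvtColor(cv2.imread(f),6)[225:300,440:490]; g=cv2.resize(g,None,fx=8,fy=8,interpolation=2)
    for th in (130,150,170):
        n,L,S,C=cv2.connectedComponentsWithStats((g>th).astype(np.uint8))
        for i in range(1,n):
            if 150<S[i,4]<3000 and 5<S[i,0] and S[i,0]+S[i,2]<395:
                ys,xs=np.nonzero(L==i); P=np.array([ray("top",440+(x+.5)/8-.5,225+(y+.5)/8-.5,.177)[:2] for x,y in zip(xs,ys)])
                m=P.mean(0);l,V=np.linalg.eigh(np.cov((P-m).T));d=V[:,1]*np.sign(V[0,1]);a=np.arctan2(d[1],d[0])
                r=m-[.4942,-.345]
                print(f,th,S[i,4],"mean",m.round(4),"len",(2*np.sqrt(3*l)).round(4),"dial by line",(2.04-a).round(3),"by centre",(2.04-np.arctan2(r[1],r[0])).round(3))
E
python3 ptr.py pics/top0.png pics/t_end.png
```

```text
pics/top0.png 150 2697 mean [ 0.5011 -0.3366] len [0.0087 0.0194] dial by line 1.131 by centre 1.162
pics/top0.png 170 2100 mean [ 0.5012 -0.3366] len [0.0072 0.0182] dial by line 1.131 by centre 1.164
pics/t_end.png 130 1416 mean [ 0.5012 -0.3331] len [0.0066 0.0173] dial by line 2.619 by centre 0.999
```

Run:
```python
from h import *
a=ray("top",466.5-.4,267.6-.4,.177);b=ray("top",468.1-.4,259.1-.4,.177);d=b-a
print(a,b,2.04-np.arctan2(d[1],d[0])); r=(a+b)/2-[.4942,-.345,.177];print(2.04-np.arctan2(r[1],r[0]))
r=b-[.4942,-.345,.177];print("tip",2.04-np.arctan2(r[1],r[0]))
g=cv2.cvtColor(cv2.imread("pics/t_end.png"),6);print(g[254:282,454:482])
```

```text
[ 0.49633064 -0.34560333  0.177     ] [ 0.51350205 -0.35083068  0.177     ] 2.335508617530418
2.3316367881586726
tip 2.3333601270896063
[[254 254 253 251 254 254 254 252 250 254 255 247 205 203 247 255 255 254
  254 254 254 254 254 252 250 227 161 127]
 [254 254 252 250 253 254 254 253 252 254 254 236 193 216 252 255 254 254
  254 254 254 254 254 252 248 234 194 187]
 [249 254 254 253 255 255 255 255 255 255 254 236 205 234 254 255 253 250
  252 254 254 254 254 253 250 237 225 231]
 [243 255 255 255 255 255 255 253 254 255 253 243 235 245 255 254 251 249
  252 254 254 254 254 253 249 242 232 236]
 [247 255 255 254 245 239 218 211 220 235 239 236 236 245 253 254 251 252
  254 254 254 254 254 253 250 243 235 236]
 [250 247 233 195 170 153 136 132 149 160 166 179 204 237 252 253 251 253
  255 255 254 253 254 254 252 244 237 237]
 [242 193 152 121 108 105 114 121 125 128 129 139 178 235 246 242 237 250
  255 254 251 252 254 254 254 248 237 236]
 [185 128 104 100 107 115 118 129 129 129 127 131 193 237 243 210 178 218
  244 248 250 253 254 255 255 250 237 234]
 [121  99 100 102 116 126 13
[... 1612 characters left out ...]
 95  88  89  85  93  98 105 112 115 118 121 119 121 118 119 109 108 124
  180 245 255 255 254 254 253 253 251 241]
 [134  98  87  83  88  92  96  99 111 110 112 111 112 107 108 103 119 169
  238 255 255 254 254 254 254 255 254 239]
 [213 146 100  90  87  88  88  89  97 102  96  96  99  96  94 118 170 235
  255 255 254 252 252 253 254 255 255 241]
 [254 229 176 125  97  91  82  84  87  87  92  88  87  92 122 174 239 255
  255 255 254 251 250 251 253 254 255 240]
 [255 255 245 214 172 135 112 101  97  92  98 105 122 150 200 241 255 255
  255 255 254 254 253 252 253 254 253 235]
 [255 255 255 255 249 231 200 187 181 183 184 192 213 239 253 255 255 255
  255 254 254 254 254 254 254 254 251 232]]
```

```bash
cat > fit.py <<'E'
from h import *
import sys
g=cv2.cvtColor(cv2.imread(sys.argv[1]),6).astype(float)
P=[]
for v in range(262,268):
    r=np.clip(g[v,463:471]-128,0,None); c=463+(r*np.arange(8)).sum()/r.sum(); P.append(ray("top",c,v,.177)[:2])
P=np.array(P);s=np.polyfit(P[:,0],P[:,1],1)[0];m=P.mean(0)-[.4942,-.345]
print(P.round(4).tolist(),"line",2.04-np.arctan(s),"centre",2.04-np.arctan2(m[1],m[0]))
im=cv2.imread(sys.argv[1]).astype(int);M=(im[:,:,2]-im[:,:,:2].max(2)>25);M[:248]=0;M[262:]=0;M[:,:455]=0;M[:,480:]=0
ys,xs=np.nonzero(M);p=ray("top",xs.mean(),ys.mean(),.15)[:2]-[.4942,-.345];print("red",len(xs),p,2.04-np.arctan2(p[1],p[0]))
E
python3 fit.py pics/t_end.png
```

```text
[[0.5068, -0.3491], [0.5048, -0.3486], [0.5028, -0.3478], [0.5008, -0.3468], [0.4988, -0.3463], [0.4967, -0.3458]] line 2.3756186408748357 centre 2.3482980728416774
red 10 [ 0.03136233 -0.01287971] 2.429674456428261
```

```bash
python3 -m inch '{"xyz":[[0.05,0,0],[0.1,0,0],[0.15,0,0],[0.17,0,0],[0.17,0,0.05],[0.17,0,0.1],[0.17,0,0.135],[0.17,0,0.148],[0.17,0,0.148],[0.17,0,0.148],[0.17,0,0.148],[0.17,0,0.148]],"angular":[[0,0,0],[0,0,0],[0,0,0],[0,0,0],[0,0,0],[0,0,0],[0,0,0],[0,0,0],[0,0,0],[0,0,0],[0,0,0],[0,0,0]],"grip":[0.65,0.65,0.65,0.65,0.65,0.65,0.65,0.65,0,0,0,0]}' 20; python3 g.py
```

```text
time_s: 21.35
tool_pos: [0.4965, -0.3431, 0.1683]
orientation: [-3.117, -0.38, -0.004]
ft_force: [-1.1, 5.4, 2.4]
finger_gap: 0.0379
gripper_force: 20.0
pos [ 0.4965 -0.3431  0.1683] phi 0.2425 tilt [ 0.002   0.0019 -1.    ] q [ 0.67  0.61 -0.17  1.69  0.12  0.86 -0.88] t 21.35 F [-1.1  5.4  2.4]
```

```bash
python3 -m inch '{"xyz":[[0,0,0],[0,0,0],[0,0,0],[0,0,0],[0,0,0],[0,0,0],[0,0,-0.05],[0,0,-0.1],[0,0,-0.148],[-0.05,0,-0.148],[-0.1,0,-0.148],[-0.15,0,-0.148],[-0.17,0,-0.148],[-0.17,0,-0.148]],"angular":[[0,0,0.15],[0,0,0.15],[0,0,0.15],[0,0,0.15],[0,0,0.15],[0,0,0.15],[0,0,0.15],[0,0,0.15],[0,0,0.15],[0,0,0.15],[0,0,0.15],[0,0,0.15],[0,0,0.15],[0,0,0.15]],"grip":[0,0,0,0.65,0.65,0.65,0.65,0.65,0.65,0.65,0.65,0.65,0.65,0.65]}'
python3 - <<'E'
from h import *
cv2.imwrite("pics/t_end2.png",env.camera("top"))
env.camera("side")
for n in("lever_bar","cup","blue_capsule","green_capsule","press_arm"): print(n,[w("side",d["centre"]).round(3) for d in env.spot_in(n,"side")[:1]])
g=cv2.cvtColor(cv2.imread("pics/t_end2.png"),6);print(g[258:270,461:473])
E
python3 fit.py pics/t_end2.png
```

```text
time_s: 22.75
tool_pos: [0.3263, -0.388, 0.3152]
orientation: [3.13, 0.246, -0.002]
ft_force: [0.3, -0.4, -0.3]
finger_gap: 0.061
gripper_force: 0.0
lever_bar [array([ 0.487, -0.219,  0.189])]
cup [array([ 0.457, -0.231,  0.063])]
blue_capsule [array([0.474, 0.02 , 0.049])]
green_capsule [array([0.467, 0.07 , 0.048])]
press_arm [array([ 0.5  , -0.235,  0.189])]
[[212 215 234 241 233 231 247 253 253 251 252 254]
 [136 144 161 169 173 185 229 247 250 253 254 255]
 [121 124 131 133 130 155 211 245 247 246 250 255]
 [127 131 129 127 128 158 226 248 241 212 224 247]
 [135 133 132 124 131 179 239 248 225 162 167 214]
 [132 134 127 126 148 205 247 248 204 135 131 166]
 [129 126 129 129 158 229 251 245 178 127 121 138]
 [131 130 129 134 178 238 249 226 153 121 121 125]
 [134 128 128 140 184 236 239 191 138 121 118 120]
 [129 127 130 139 176 207 200 155 126 121 123 120]
 [130 129 127 129 146 158 152 132 119 124 122 120]
 [128 129 128 130 129 128 131 125 123 120 124 119]]
[[0.5067, -0.3503], [0.5047, -0.3493], [0.5027, -0.3484], [0.5007, -0.3475], [0.4987, -0.3467], [0.4967, -0.3459]] line 2.450655778080543 centre 2.420138942412825
red 10 [ 0.03136233 -0.01287971] 2.429674456428261
```

```bash
python3 -c "
from bench import env
print(env.finish_job())"
```

```text
the job is handed in; nothing more can be done
None
```

I handed the job in at about 23 s of the 69 s allowed; no verdict came back, so success isn't confirmed. The red capsule looked level in the chamber, the lever was pushed down until it stopped moving (about 28 N), and the dial measures 2.42–2.45 rad against a target of 2.45. A final check showed the cup and the blue and green capsules within about 4 mm of their starting positions. I didn't re-check the mug and teaspoon, and I never measured the press arm's force on the capsule.

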